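# Load the egg steamer and start it

### The arm

A 6-joint arm with a two-finger parallel gripper is mounted at the origin on the work surface. World frame = base frame: x ahead of the robot, y to its left, z up, the work surface at z = 0. Lengths are in mm, angles in rad, forces in N, time in s.
With the tool pointing down it reaches from about 225 to 875 mm from the base axis. Payload 3.4 kg.
Tool frame: the origin (TCP) lies on the mounting face of the last link; the fingertips stand 173 mm ahead of it and the grasp point (between the pads) lies 155 mm ahead of it; z points along the fingers, y is the direction in which the jaws open and shut (so a half turn about z gives the same grasp; the last joint's range is limited). The gripper opens to 85 mm and grips with 20 to 120 N. Pads are 22 mm wide; open, the fingers measure 114 mm over their backs; the gripper's body (76 mm by 85 mm) begins 54 mm behind the grasp point. The pads swing forward as they close: fully open they stand 13 mm farther back than shut.
Start: joints at [1.022, 0.276, 1.505, -0, 1.361, -0.121], TCP at [238.562, 523.195, 404.728] pointing down, gripper open.
Joint ranges: [-2.89, 2.89], [-0.75, 2.08], [0.22, 2.7], [-1.18, 4.32], [0.11, 2.71], [-2.7, 2.7]. Speed limits (rad/s): [2.57, 2.57, 3.14, 3.14, 3.14, 3.14].

### API

Orientations are given as a rotation vector (axis times angle).
In Python, from plant import robot, fingers, grab_frame, get_calibration, status gives the robot as it stands. Calls block until the motion is done:
- robot.move_pose(position, orientation): joint-space move of the TCP to a pose.
- robot.servo_line(position, orientation=None, max_speed=150, until_force=None): straight line of the TCP; orientation=None keeps the orientation; max_speed is the mean speed in mm/s. With until_force (N) it stops when the force on the tool has changed by that much, and returns True; else False.
- robot.move_j(angles): joint-space move.
- fingers.grip(opening): opening from 0.0 (shut) to 1.0 (fully open); the grip force is fixed at half the most; returns when the fingers have stopped.
- robot.pause(seconds).
- robot.ik(position, orientation): joint angles nearest the present ones, or None.
- grab_frame(name): name is "scene" or "top" or "wrist"; returns (picture, depth): 384x512x3 uint8, red, green, blue; 384x512 float32, mm along the optical axis (not along the pixel's ray), 0 where there is no reading.
- get_calibration(name): a dict with "K" (3x3 intrinsics, pixels), "rvec" (rotation vector, rad) and "tvec" (3), from world to camera coordinates, as OpenCV has them. Camera axes: x right, y down, z forward; pixel columns grow to the right and rows downward; lengths in mm; the calibration is good to about 2 mm. A picture is of the moment at which its call begins: read the wrist's pose just before it. get_calibration takes no time and is no camera call; for the wrist camera it gives the pose at the moment of the call.
A pose or a line that the arm cannot do raises robot.PlanningError and nothing moves.
- robot.finish_job(): hands the job in, once; it reports no verdict.
Readings, each from a call of its own:
- status.get_time(): time.
- status.get_q(): joint angles.
- status.get_qd(): joint speeds.
- status.get_joint_torque(): joint torques, N m.
- status.get_tcp_pos(): TCP position.
- status.get_eef_rot(): TCP orientation.
- status.get_force(): force on the tool from outside, world axes, zero at the start.
- status.get_torque(): the same for the moment, N m.
- status.get_gripper_width(): opening from 0.0 (shut) to 1.0 (fully open).
Only numpy, scipy, OpenCV 4.12 (cv2) and the standard library are available. Lean on these libraries where they do the work, as an engineer would, in place of code of your own. Each camera call takes 0.05 s, during which the arm holds its last target.

### The job

Load the egg steamer: lift the tier of brown eggs by its handle onto the steamer base, stack the tier of white eggs on it, and put the lid on top, each with its notch over the red key of the part below so that it drops fully home and sits level. Then turn the timer clockwise to the red mark. Keep every egg in its tier, knock none of them hard, and leave the tub, bottle and shaker where they are.

Things in the scene. Friction and masses are not known exactly. Their poses are not given: they have to be found in the camera images.
- steamer: Egg steamer's powered base, fixed on the counter, origin under its centre: black round body 198 mm across with an aluminium rim ring on top; a control box with the timer sticks out to its -x side, to 220 mm from the centre, 100 mm wide, 45 mm high.
- seat (a point): Centre of the base's rim ring (180 mm outside, 170 mm inside) at its top edge, 70 mm above the counter. z up, +x towards the base's key: a red round-topped lug on the rim, 14 mm wide, 87 mm from the axis, standing 10 mm above the rim.
- tier_brown_mid (a point): Round aluminium tub (tier) with four loose BROWN eggs, 180 mm across, 5 mm wall, about 0.6 kg in all. Point: on its axis, 51 mm above its underside. +x points to its key and notch. Rim 92 mm above the underside; at +x a red key on the rim like the base's (14 wide, 10 high); below it, in the wall's lower edge, its notch, 21 mm wide, 11.5 high, a red mark over it. Home on the base: 41 mm above seat.
- tier_white_mid (a point): Second tier, same sizes, key, notch and axes, with four loose WHITE eggs. Point: on its axis, 51 mm above its underside. Home on the other tier it is 82 mm above that tier's point.
- tier_brown_notch (a point): Middle of the notch in the lower edge of the brown-egg tier's wall, 10 mm above the underside, 87.5 mm from the axis. The 10 mm below that edge is a foot of tapered fins, 157 to 166 mm across, that drops inside the rim below (2 mm play each way) until the wall's edge lies on that rim. Off the key the tier stays up to 10 mm high and crooked.
- tier_brown_handle (a point): Black lifting bar of the brown-egg tier, upright: 44 mm long along its x, 14 mm thick along its y, 24 mm high; point: the bar's centre, on the axis 15 mm above the tier's middle (66 mm above its underside), on a 12 mm stem. Eggs stand round it, tops 60 mm above the underside; the lines along x and y between them are free for fingers.
- tier_white_handle (a point): Black lifting bar of the white-egg tier, upright: 44 mm long along its x, 14 mm thick along its y, 24 mm high; point: the bar's centre, on the axis, 66 mm above the tier's underside, on a 12 mm stem. Same room round it as in the other tier.
- lid_mid (a point): Loose aluminium lid, low dome 180 mm across, 0.25 kg. Point: on its axis, 37 mm above its underside. +x points to its notch (21 mm wide, 11.5 high, red mark over it). Same tapered 10 mm foot as the tiers; its skirt's lower edge is 10 mm above the underside. No key on top; three vent holes at -x. Home: 68 mm above the middle point of the tier below.
- lid_handle (a point): Black lifting bar of the lid, upright: 44 mm long along its x, 14 mm thick along its y, 24 mm high; point: the bar's centre, on the axis, 62 mm above the lid's underside, 25 mm above lid_mid. The dome's top is 43 mm above the underside.
- timer (a joint): Timer knob angle, rad: 0 = off (white pointer towards the steamer's -x, away from the stack); grows clockwise seen from above, up to 2.6; the red mark on the dial is at 1.2. Stays where it is left; turning takes about 0.05 N m.
- timer_grip (a point): Centre of the timer's bar grip, on its upright axis, 82.5 mm above the counter, 180 mm from the stack's axis on the steamer's -x side. The bar is 42 mm long along this point's x, 14 mm thick along y, 32 mm high (58 to 90 mm above the counter). Turns with the knob.
- tub: Bystander: white lidded ingredient tub, blue lid, 148 mm across, 102 mm high, origin under its centre.
- sauce: Bystander: red squeeze bottle with white nozzle, 56 mm across, 125 mm high, origin under its centre.
- shaker: Bystander: clear salt shaker with steel cap, 62 mm across, 96 mm high, origin under its centre.
- egg_b0: Brown egg, 57 mm tall, 43 mm across, loose, standing in tier_brown at its (40, 40) mm; origin: the egg's centre.
- egg_b1: Brown egg, 57 mm tall, 43 mm across, loose, standing in tier_brown at its (-40, 40) mm; origin: the egg's centre.
- egg_b2: Brown egg, 57 mm tall, 43 mm across, loose, standing in tier_brown at its (-40, -40) mm; origin: the egg's centre.
- egg_b3: Brown egg, 57 mm tall, 43 mm across, loose, standing in tier_brown at its (40, -40) mm; origin: the egg's centre.
- egg_w0: White egg, 57 mm tall, 43 mm across, loose, standing in tier_white at its (40, 40) mm; origin: the egg's centre.
- egg_w1: White egg, 57 mm tall, 43 mm across, loose, standing in tier_white at its (-40, 40) mm; origin: the egg's centre.
- egg_w2: White egg, 57 mm tall, 43 mm across, loose, standing in tier_white at its (-40, -40) mm; origin: the egg's centre.
- egg_w3: White egg, 57 mm tall, 43 mm across, loose, standing in tier_white at its (40, -40) mm; origin: the egg's centre.
Mind the look-alikes: they are no part of the job. What is shaped like the part that bears lid_mid but pink is not meant.

How it is judged:
By the outcome, as a careful person would: the job done as asked, in the order asked, and still so for the second after the job is handed in, with the robot touching nothing.
It also fails if it takes over 72 s, if anything falls off the work surface, if the arm or the gripper's body presses on something with over 40 N, if the wrist force passes 120 N, or if a joint passes its speed limit or range.

## Working session

There is one attempt and no reset: what is moved stays moved. The work goes in short steps, each a Python script; the robot and the scene stay as the last script left them, time stands still between calls to the robot, and variables do not carry over. Pictures are saved under pics/ and viewed, and the job is handed in when it is done.

```bash
ls; mkdir -p pics; cat > h.py <<'E'
import numpy as np, cv2
from plant import robot, fingers, grab_frame, get_calibration, status
def snap(name,fn):
    c=get_calibration(name); im,d=grab_frame(name)
    cv2.imwrite('pics/%s.png'%fn,im[:,:,::-1]); np.savez('pics/%s.npz'%fn,im=im,d=d,K=c['K'],rvec=c['rvec'],tvec=c['tvec'])
    return im,d,c
E
python3 - <<'E'
from h import *
for n in ['scene','top','wrist']:
    im,d,c=snap(n,n+'0'); print(n,c['K'],c['rvec'],c['tvec'])
print(status.get_time(),status.get_tcp_pos(),status.get_eef_rot(),status.get_gripper_width())
E
```

```text
pics
scene [[486.53416344   0.         253.50187213]
 [  0.         486.53416344 193.28448175]
 [  0.           0.           1.        ]] [ 2.51209302  0.77025982 -0.22441926] [-461.93581926 -151.84300328 1805.27295599]
top [[383.32414681   0.         251.62665439]
 [  0.         383.32414681 192.10159155]
 [  0.           0.           1.        ]] [ 2.16884022 -2.14119047  0.11965844] [  49.2175291   521.85734254 1186.50907843]
wrist [[305.81147167   0.         257.96482203]
 [  0.         305.81147167 188.54448629]
 [  0.           0.           1.        ]] [-2.40899848 -1.55234548 -0.24349225] [-574.17231867  -41.40553792  380.37825583]
0.15 [238.48291556 523.04165662 404.03972212] [-6.66782678e-01 -3.06955815e+00  2.05851762e-03] 1.0021942831882387
```

View pics/scene0.png

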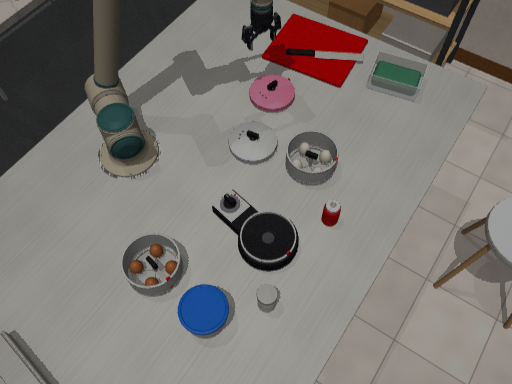

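View pics/top0.png

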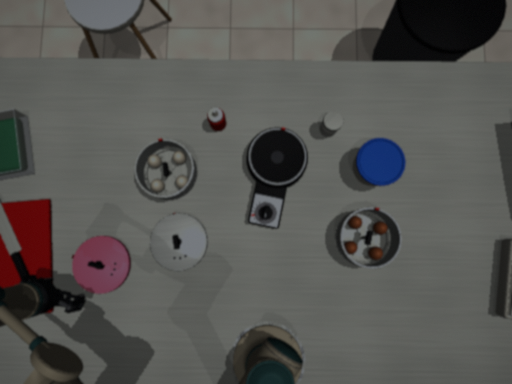

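View pics/wrist0.png

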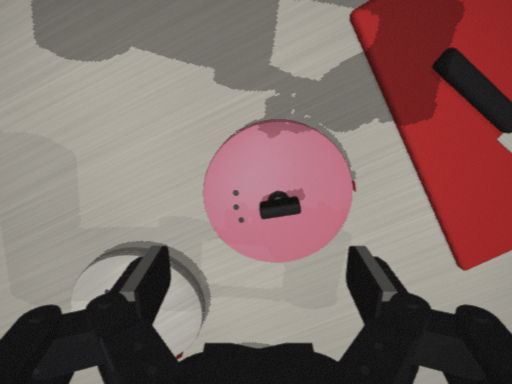

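```bash
cat >> h.py <<'E'
def ray(c,u,v,z):
    R,_=cv2.Rodrigues(np.array(c['rvec'],float)); t=np.array(c['tvec'],float).ravel()
    C=-R.T@t; d=R.T@np.linalg.inv(c['K'])@np.array([u,v,1.])
    return C+d*(z-C[2])/d[2]
def cloud(c,d):
    R,_=cv2.Rodrigues(np.array(c['rvec'],float)); t=np.array(c['tvec'],float).ravel()
    v,u=np.mgrid[:d.shape[0],:d.shape[1]]
    p=np.stack([u,v,np.ones_like(u)],-1)@np.linalg.inv(c['K']).T*d[...,None]
    return (p-t)@R
def proj(c,P):
    return cv2.projectPoints(np.array(P,float).reshape(-1,1,3),np.array(c['rvec'],float),np.array(c['tvec'],float),c['K'],None)[0][:,0]
E
python3 - <<'E'
from h import *
c=dict(np.load('pics/top0.npz')); 
for n,u,v,z in [('base',277,157,70),('bkey',283,131,78),('timer',266,212,85),('brownT',370,238,92),('brkey',377,209,98),('brh',369,238,78),('white',166,169,92),('wkey',160,140,98),('wh',166,170,78),('lid',178,241,30),('lidh',178,242,74),('pinkh',96,265,70),('tub',380,161,102),('sauce',216,119,100),('shaker',331,123,96)]:
    p=ray(c,u,v,z); print(n,p.round(0),np.hypot(*p[:2]).round(), c['d'][v,u])
print(get_calibration('wrist'),status.get_tcp_pos())
cw=dict(np.load('pics/wrist0.npz'));R=cv2.Rodrigues(cw['rvec'])[0];print('campos',-R.T@cw['tvec'],R)
E
```

```text
base [627. -22.  70.] 628.0 1206.8422
bkey [708. -40.  78.] 710.0 1207.8583
timer [455.  11.  85.] 455.0 1148.8995
brownT [ 381. -298.   92.] 484.0 1155.9114
brkey [ 467. -319.   98.] 566.0 1139.5137
brh [ 381. -299.   78.] 484.0 1152.2408
white [582. 317.  92.] 662.0 1183.9824
wkey [670. 338.  98.] 751.0 1168.0083
wh [581. 320.  78.] 663.0 1183.3762
lid [364. 285.  30.] 462.0 1176.1638
lidh [361. 276.  74.] 455.0 1171.7924
pinkh [289. 522.  70.] 597.0 1150.9517
tub [ 612. -330.  102.] 695.0 1156.032
sauce [738. 168. 100.] 757.0 1176.6298
shaker [ 730. -186.   96.] 753.0 1180.1884
{'K': array([[305.81147167,   0.        , 257.96482203],
       [  0.        , 305.81147167, 188.54448629],
       [  0.        ,   0.        ,   1.        ]]), 'rvec': array([-2.4090986 , -1.55234244, -0.24382881]), 'tvec': array([-574.31153953,  -41.41238442,  380.34322395])} [238.48291556 523.04165662 404.03972212]
campos [166.43177565 555.94944175 373.22455691] [[ 0.41350735  0.910498   -0.00224878]
 [ 0.86608278 -0.39257154  0.30949671]
 [ 0.28091332 -0.12992679 -0.95089786]]
```

```bash
cat >> h.py <<'E'
def ori(a):
    c,s=np.cos(a),np.sin(a)
    R=np.array([[-c,-s,0],[-s,c,0],[0,0,-1.]])
    return cv2.Rodrigues(R)[0].ravel()
def viewpose(x,y,a,z=460,back=45):
    return [x-back*np.cos(a),y-back*np.sin(a),z],ori(a)
E
python3 - <<'E'
from h import *
for n,x,y,a in [('s',627,-22,-.22),('b',381,-298,-.24),('w',582,317,.23),('l',364,285,.0)]:
    q=robot.ik(*viewpose(x,y,a)); print(n,q)
t=status.get_time()
robot.move_pose(*viewpose(620,-22,-.22,480,60)); print(status.get_time()-t, status.get_tcp_pos(),status.get_q())
snap('wrist','seat')
t=status.get_time()
robot.move_pose(*viewpose(381,-298,-.24)); print(status.get_time()-t, status.get_tcp_pos(),status.get_q())
snap('wrist','brown')
E
```

```text
s [-0.14016415  0.26363233  1.38664548  0.          1.49131485 -1.49096048]
b [-0.86282145  0.0444233   1.65710408  0.          1.44006528 -2.19361777]
w [ 0.40576585  0.32052079  1.30497064  0.          1.51610123 -1.39503048]
l [ 5.66208611e-01  2.00227275e-02  1.68271328e+00 -4.44089210e-16
  1.43885665e+00 -1.00458772e+00]
2.2417000000000002 [561.39010312  -8.10987175 479.92508055] [-1.38526530e-01  2.23118891e-01  1.39407495e+00  4.54470516e-04
  1.52465230e+00 -1.49044131e+00]
1.3416000000000001 [ 337.89563932 -286.99185638  460.14322172] [-8.61610283e-01  4.45999791e-02  1.65656586e+00  6.99816384e-04
  1.43995986e+00 -2.19331755e+00]
```

View pics/seat.png

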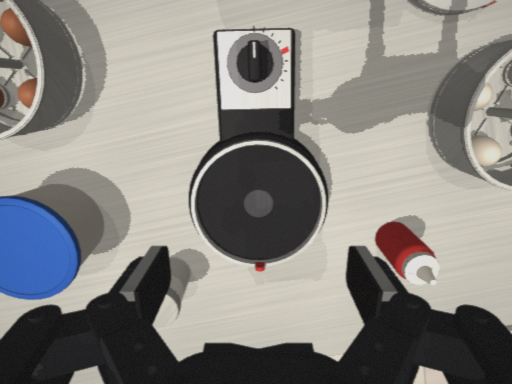

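View pics/brown.png

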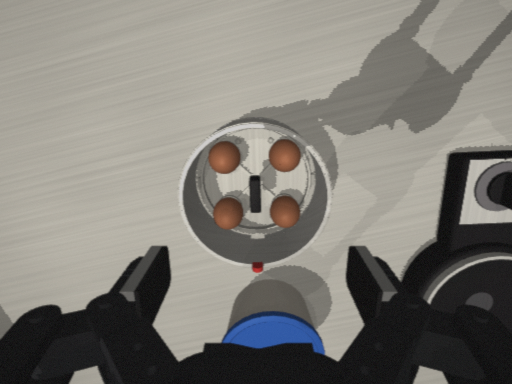

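```bash
cat >> h.py <<'E'
from scipy.optimize import least_squares
def fitc(P,r=None):
    f=lambda p: np.hypot(P[:,0]-p[0],P[:,1]-p[1])-(p[2] if r is None else r)
    x0=[*P[:,:2].mean(0)]+([88] if r is None else [])
    s=least_squares(f,x0,loss='soft_l1',f_scale=1); return s.x, np.sqrt(np.mean(s.fun**2))
def locate(fn,g,zr,rr=(78,98),zk=8,dz=5,kz=None):
    """rim ring pts near guess g at height zr; red key direction"""
    c=dict(np.load('pics/%s.npz'%fn)); W=cloud(c,c['d']); im=c['im'].astype(int)
    g=np.array(g,float)
    for _ in range(3):
        rho=np.hypot(W[...,0]-g[0],W[...,1]-g[1])
        m=(rho>rr[0])&(rho<rr[1])&(abs(W[...,2]-zr)<dz)&(c['d']>0)
        m&=(im.max(-1)>90)&(im.max(-1)-im.min(-1)<50)
        v,u=np.nonzero(m); P=np.array([ray(c,a,b,zr) for a,b in zip(u,v)])
        s,e=fitc(P); g=s[:2]
    red=(im[...,0]>110)&(im[...,1]<60)&(im[...,2]<60)&(rho<110)&(rho>70)
    v,u=np.nonzero(red); K=np.median([ray(c,a,b,zr+zk) for a,b in zip(u,v)],0) if len(u) else None
    out=im.astype(np.uint8).copy(); out[m]=(0,255,0); out[red]=(255,0,255); cv2.imwrite('pics/%s_m.png'%fn,out[:,:,::-1])
    print(fn,'n',m.sum(),'c',s.round(1),'e',e.round(2),'zmed',np.median(W[m][:,2]).round(1),'red',len(u),K, 'yaw',None if K is None else np.arctan2(K[1]-s[1],K[0]-s[0]).round(3), None if K is None else np.hypot(K[1]-s[1],K[0]-s[0]).round(1))
    return s
E
python3 - <<'E'
from h import *
locate('seat',(627,-22),70)
locate('brown',(381,-298),92)
a=cv2.imread('pics/seat_m.png');b=cv2.imread('pics/brown_m.png')
cv2.imwrite('pics/m1.png',np.hstack([a[100:300,150:370],b[100:300,150:370]]))
E
```

```text
seat n 1738 c [629.7 -23.6  86.7] e 1.84 zmed 69.8 red 20 [715.57552974 -39.12627268  78.        ] yaw -0.179 87.3
brown n 2567 c [ 380.9 -301.8   87.5] e 2.01 zmed 91.5 red 31 [ 467.18844398 -319.42276453  100.        ] yaw -0.202 88.0
```

View pics/m1.png

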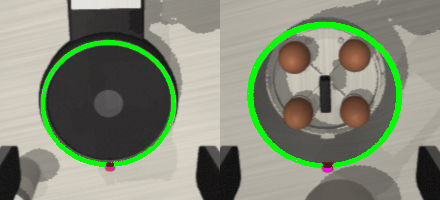

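```bash
cat >> h.py <<'E'
def bar(fn,g,z,r=26):
    """dark bar: top face pixels at height ~z near g"""
    c=dict(np.load('pics/%s.npz'%fn)); W=cloud(c,c['d']); im=c['im'].astype(int)
    m=(np.hypot(W[...,0]-g[0],W[...,1]-g[1])<r)&(abs(W[...,2]-z)<5)&(im.max(-1)<80)&(c['d']>0)
    v,u=np.nonzero(m); P=np.array([ray(c,a,b,z)[:2] for a,b in zip(u,v)]).astype(np.float32)
    (cx,cy),(w,h),_=cv2.minAreaRect(P); bx=cv2.boxPoints(((cx,cy),(w,h),_))
    e=P-P.mean(0); val,vec=np.linalg.eigh(e.T@e); d=vec[:,1]; d=d*np.sign(d[0])
    print(fn,'bar n',len(P),'c',P.mean(0).round(1),'rect',round(cx,1),round(cy,1),round(w,1),round(h,1),'yaw',np.arctan2(d[1],d[0]).round(3))
E
python3 - <<'E'
from h import *
bar('seat',(453,11),90); bar('brown',(381,-301),78)
c=dict(np.load('pics/seat.npz'));W=cloud(c,c['d']);print(W[62,254],W[75,254],W[200,258])
c=dict(np.load('pics/brown.npz'));W=cloud(c,c['d']);print(W[183,255],W[205,255])
E
```

```text
seat bar n 442 c [455.6  10.5] rect 454.1 10.8 13.7 40.5 yaw -0.184
brown bar n 346 c [ 380.4 -301.2] rect 380.1 -301.2 12.7 43.9 yaw -0.203
[455.7152597   10.9447435   89.01636072] [468.75482439   8.02415179  90.15970688] [625.91435315 -22.18172686  53.69928292]
[ 364.90307465 -297.09342022   77.81492941] [ 392.08528698 -303.75585358   78.67385156]
```

```bash
python3 - <<'E'
from h import *
x,y,a=380.5,-301.4,-.203
t=status.get_time()
fingers.grip(0.6)
robot.move_pose([x,y,290],ori(a))
robot.servo_line([x,y,223],ori(a),max_speed=80)
print(status.get_time()-t,status.get_tcp_pos(),status.get_force())
fingers.grip(0.0)
print(status.get_time()-t,status.get_gripper_width(),status.get_tcp_pos(),status.get_force())
robot.servo_line([x,y,270],max_speed=60)
print(status.get_time()-t,status.get_gripper_width(),status.get_tcp_pos(),status.get_force(),status.get_torque())
snap('wrist','bheld')
robot.servo_line([x,y,350],max_speed=120)
print(status.get_time())
E
```

```text
2.1584 [ 380.69722354 -301.6283119   223.4502003 ] [0.02058333 0.35089858 0.76999724]
2.5833999999999997 0.14785155407513945 [ 380.60537821 -301.43142151  223.48116238] [-0.80924394  0.24486251  4.14215901]
3.5166999999999997 0.15544854202088765 [ 380.29896637 -301.20409149  269.72033305] [ 0.07513795  0.71625634 -4.67597971] [-0.00845756 -0.02905899 -0.02519008]
8.2167
```

View pics/bheld.png

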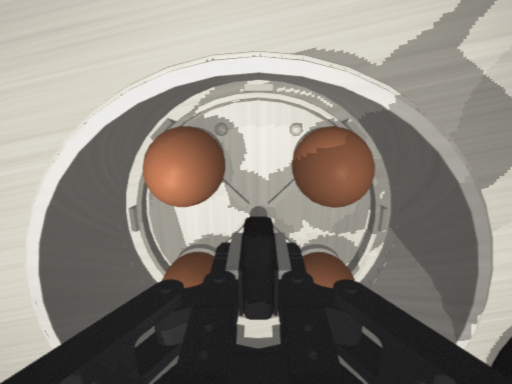

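```bash
python3 - <<'E'
from h import *
locate('bheld',(380.3,-301.2),138.2,dz=6)
E
```

```text
bheld n 18121 c [ 379.9 -300.7   86.4] e 2.12 zmed 137.7 red 0 None yaw None None
```

View pics/bheld_m.png

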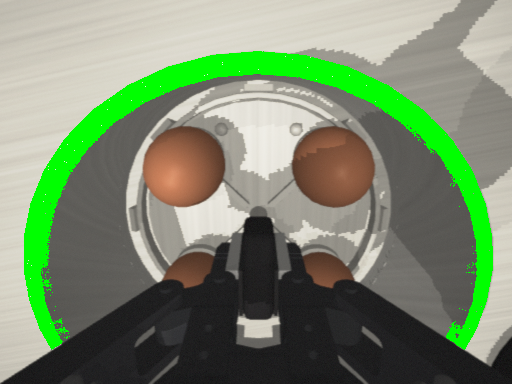

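```bash
python3 - <<'E'
from h import *
a=-.183; x,y=630.2,-23.6
t=status.get_time()
robot.servo_line([x,y,350],ori(a),max_speed=190)
robot.servo_line([x,y,312],ori(a),max_speed=80)
print(status.get_time()-t,status.get_tcp_pos(),status.get_eef_rot(),ori(a),status.get_force())
snap('top','bp_top');snap('scene','bp_scene')
a,b=cv2.imread('pics/bp_top.png'),cv2.imread('pics/bp_scene.png')
cv2.imwrite('pics/m2.png',np.hstack([cv2.resize(a[80:240,200:360],(400,400)),cv2.resize(b[150:310,190:350],(400,400))]))
E
```

```text
2.7416 [630.37564874 -23.66460843 311.95271159] [2.87154553e-01 3.12831692e+00 2.51979195e-06] [0.28705479 3.12845073 0.        ] [-0.02011968 -0.02148621 -5.33932344]
```

View pics/m2.png

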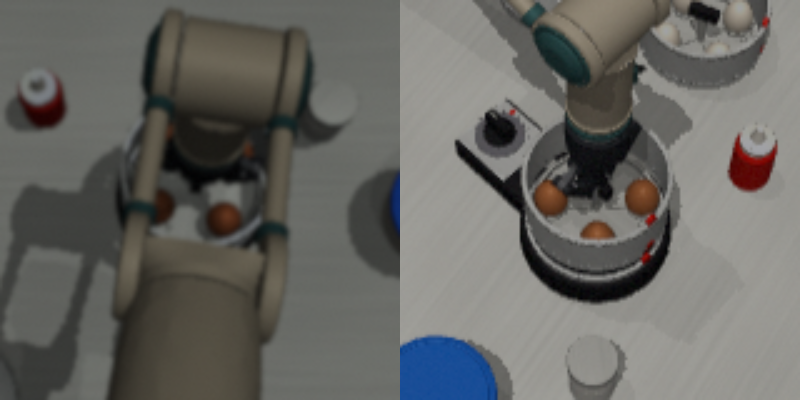

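```bash
cat >> h.py <<'E'
def lower(x,y,z,a,step_from=None,F=12,v=15):
    t=status.get_time()
    hit=robot.servo_line([x,y,z],ori(a),max_speed=v,until_force=F)
    print('hit',hit,'z',status.get_tcp_pos().round(2),'F',status.get_force().round(1),'M',status.get_torque().round(2),'dt',round(status.get_time()-t,2))
    return hit
E
python3 - <<'E'
from h import *
lower(630.2,-23.6,282.5,-.183)
E
```

```text
hit False z [630.16 -23.57 283.4 ] F [-1.9  0.9  4.8] M [ 0.06  0.52 -0.04] dt 2.12
```

```bash
python3 - <<'E'
from h import *
a=-.183;x,y=630.2,-23.6
t=status.get_time()
fingers.grip(0.6)
print(status.get_force())
robot.servo_line([x,y,350],max_speed=120)
robot.move_pose(*viewpose(630,-23,a,540,55))
snap('wrist','stack1')
robot.move_pose(*viewpose(582,317,.23,460,45))
snap('wrist','white');print(status.get_time())
locate('stack1',(630,-23),152); bar('stack1',(630,-23),138)
locate('white',(582,317),92); bar('white',(582,317),78)
a,b=cv2.imread('pics/stack1_m.png'),cv2.imread('pics/white_m.png')
cv2.imwrite('pics/m3.png',np.hstack([cv2.resize(a,(400,300)),cv2.resize(b,(400,300))]))
E
```

```text
[-0.45670013  0.91726378  0.31722582]
16.5083
stack1 n 2229 c [630.3 -24.1  87.3] e 2.1 zmed 151.4 red 32 [716.16652839 -38.41087567 160.        ] yaw -0.165 87.1
stack1 bar n 313 c [629.4 -23.6] rect 630.0 -23.7 11.7 42.3 yaw -0.182
white n 2398 c [583.6 323.6  87.4] e 2.03 zmed 91.5 red 30 [670.25937056 338.27293745 100.        ] yaw 0.168 87.9
white bar n 346 c [582.4 323.7] rect 583.0 323.9 43.2 12.9 yaw 0.167
```

View pics/m3.png

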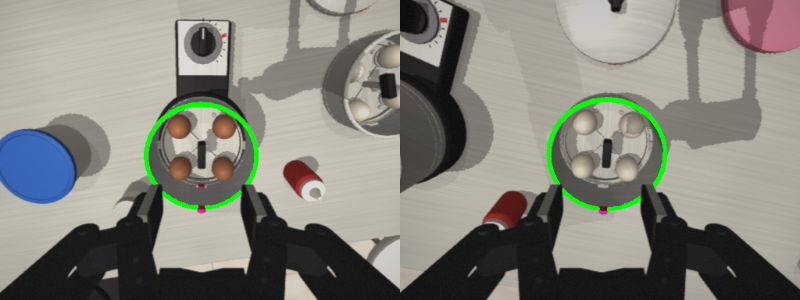

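```bash
cat >> h.py <<'E'
def level(fn,g,zr):
    c=dict(np.load('pics/%s.npz'%fn)); W=cloud(c,c['d']); rho=np.hypot(W[...,0]-g[0],W[...,1]-g[1])
    P=W[(abs(rho-87.5)<1.5)&(abs(W[...,2]-zr)<8)]
    A=np.c_[P[:,:2]-g,np.ones(len(P))]; s=np.linalg.lstsq(A,P[:,2],rcond=None)[0]
    print(fn,'level: tilt',s[:2].round(4),'z',s[2].round(2))
E
python3 - <<'E'
from h import *
level('stack1',(630.3,-24),152); level('white',(583.3,323.7),92); level('brown',(381,-301.6),92)
x,y,a=583.2,323.7,.168
t=status.get_time()
robot.move_pose([x,y,290],ori(a))
robot.servo_line([x,y,223],ori(a),max_speed=80)
fingers.grip(0.0)
print(status.get_time()-t,status.get_gripper_width(),status.get_tcp_pos(),status.get_force())
robot.servo_line([x,y,270],max_speed=60)
print(status.get_tcp_pos(),status.get_force(),status.get_torque())
p=status.get_tcp_pos()
snap('wrist','wheld')
s=locate('wheld',p[:2],p[2]-131.3,dz=6); print(s[:2]-p[:2])
robot.servo_line([x,y,425],max_speed=150)
print(status.get_time())
E
```

```text
stack1 level: tilt [-0.0077  0.0013] z 151.21
white level: tilt [-0.0067 -0.0021] z 91.34
brown level: tilt [-0.0023  0.0013] z 91.65
2.1584000000000003 0.15321058390768283 [583.39166073 323.90575471 223.68274636] [-0.76205146  0.96312369  2.4165673 ]
[582.95237576 323.61604448 269.6259968 ] [-0.59945919 -0.8986696  -5.48851387] [ 0.04068752 -0.01592075 -0.04590483]
wheld n 18344 c [582.3 323.5  86. ] e 2.11 zmed 137.5 red 0 None yaw None None
[-0.70021342 -0.08603469]
20.8333
```

```bash
python3 - <<'E'
from h import *
a=-.180; x,y=630.5,-23.8
t=status.get_time()
robot.servo_line([x,y,425],ori(a),max_speed=190)
robot.servo_line([x,y,394],ori(a),max_speed=80)
print(status.get_time()-t,status.get_tcp_pos(),status.get_force())
im,d,c=snap('scene','wp_scene')
cv2.imwrite('pics/m4.png',cv2.resize(cv2.imread('pics/wp_scene.png')[130:310,190:370],(540,540)))
E
```

```text
2.5249999999999986 [630.58407684 -23.66427784 393.76902875] [-0.03802583  0.14134401 -4.68341813]
```

View pics/m4.png

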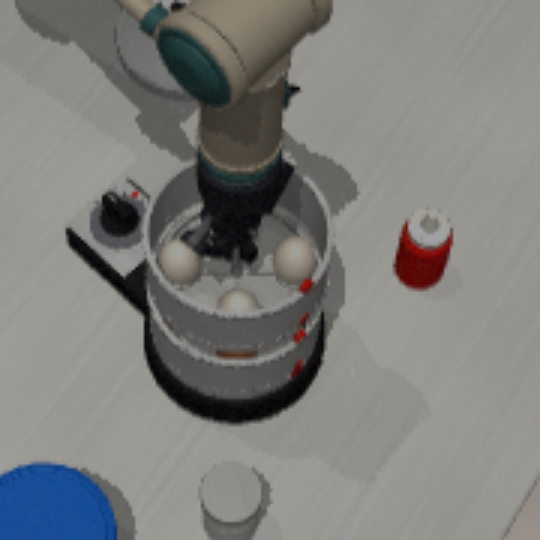

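The white tier hovers right over the brown one, with its notch mark in line with the key. Lowering it.

```bash
python3 - <<'E'
from h import *
lower(630.5,-23.8,364.6,-.180)
E
```

```text
hit False z [630.51 -23.79 365.19] F [-1.2  0.5 -0.4] M [0.01 0.25 0.02] dt 2.11
```

```bash
python3 - <<'E'
from h import *
a=-.183;x,y=630.4,-23.7
fingers.grip(0.6)
robot.servo_line([x,y,430],max_speed=120)
robot.move_pose(*viewpose(630,-23,a,590,55))
snap('wrist','stack2')
robot.move_pose(*viewpose(364,285,.0,440,45))
snap('wrist','lid');print(status.get_time())
s=locate('stack2',(630,-23),234); bar('stack2',(630,-23),220); level('stack2',s[:2],234)
a,b=cv2.imread('pics/stack2_m.png'),cv2.imread('pics/lid.png')
cv2.imwrite('pics/m5.png',np.hstack([cv2.resize(a,(400,300)),cv2.resize(b,(400,300))]))
E
```

```text
29.025
stack2 n 2381 c [630.4 -24.2  87.3] e 2.04 zmed 233.0 red 38 [716.57082752 -38.39524309 242.        ] yaw -0.164 87.3
stack2 bar n 337 c [629.9 -23.6] rect 630.0 -24.2 11.9 42.0 yaw -0.177
stack2 level: tilt [-0.0056  0.0011] z 232.86
```

View pics/m5.png

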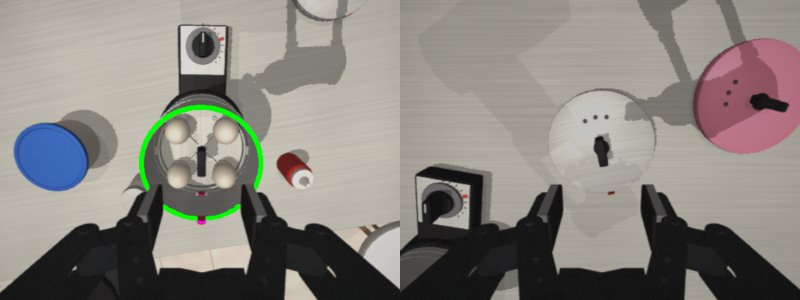

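View pics/lid.png

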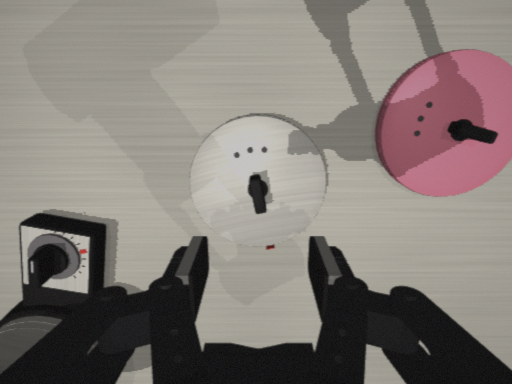

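```bash
python3 - <<'E'
from h import *
c=dict(np.load('pics/lid.npz'));W=cloud(c,c['d']);im=c['im'].astype(int)
print(W[190,259],W[205,260])
g=W[195,259,:2]
bar('lid',g,74); bar('lid',g,74,r=30)
red=(im[...,0]>90)&(im[...,1]<60)&(im[...,2]<60); red[:,:200]=0; red[:,320:]=0
v,u=np.nonzero(red);print(len(u),u.mean(),v.mean()); K=ray(c,u.mean(),v.mean(),24);print('K',K,W[int(v.mean()),int(u.mean())])
# dome rim: points z 15..60 near g, excluding bar
rho=np.hypot(W[...,0]-g[0],W[...,1]-g[1]); m=(rho<100)&(W[...,2]>8)&(W[...,2]<50)&(c['d']>0)
P=W[m]; 
for lo,hi in [(26,32),(32,38)]:
    Q=P[(P[:,2]>lo)&(P[:,2]<hi)]; s,e=fitc(Q); print(lo,len(Q),s,e)
cnt=max(cv2.findContours(m.astype(np.uint8),cv2.RETR_EXTERNAL,cv2.CHAIN_APPROX_NONE)[0],key=cv2.contourArea)[:,0]
Q=np.array([ray(c,a,b,20) for a,b in cnt]); Qz=W[cnt[:,1],cnt[:,0],2]; print(np.percentile(Qz,[5,50,95])); print('contour',fitc(Q))
# vents
hol=(im.max(-1)<110)&(W[...,2]>25)&(W[...,2]<60)&(rho<85)&(rho>30)
n,l,st,ce=cv2.connectedComponentsWithStats(hol.astype(np.uint8))
for i in range(1,n):
    if 5<st[i,4]<80: print('hole',ce[i],st[i,4],W[int(ce[i][1]),int(ce[i][0])])
E
```

```text
[352.42539593 286.20561061  73.69722537] [370.15579808 287.3977036   75.9070385 ]
lid bar n 391 c [358.6 284.1] rect 359.4 283.8 43.5 13.8 yaw 0.203
lid bar n 391 c [358.6 284.1] rect 359.4 283.8 43.5 13.8 yaw 0.203
8 270.375 247.125
K [454.08156827 302.60010333  24.        ] [448.78776291 301.66193727  33.22376211]
26 2263 [360.58192193 283.65392467  85.11423493] 2.676936421573947
32 5799 [360.5778681  283.52111329  69.87208917] 7.528244865730085
[15.12147342 28.4926951  30.49596499]
contour (array([362.37432687, 283.67070018,  90.81495206]), np.float64(1.1566451400314348))
hole [249.55555556 149.5       ] 18 [310.95556657 274.0237237   39.87563026]
hole [263.88888889 149.27777778] 18 [310.97449242 291.10836976  39.70992625]
hole [236.4 154.6] 15 [317.11098891 258.0432037   40.09979638]
```

```bash
python3 - <<'E'
from h import *
x,y,a=360.0,283.7,.201
t=status.get_time()
robot.move_pose([x,y,285],ori(a))
robot.servo_line([x,y,220],ori(a),max_speed=80)
fingers.grip(0.0)
print(status.get_time()-t,status.get_gripper_width(),status.get_tcp_pos(),status.get_force())
robot.servo_line([x,y,300],max_speed=80)
p=status.get_tcp_pos();print(p,status.get_force(),status.get_torque())
snap('wrist','lheld')
robot.servo_line([x,y,490],max_speed=180)
print(status.get_time())
E
```

```text
2.066700000000001 0.15086880137152409 [360.26402116 283.76310577 220.45551589] [0.45594625 0.83408635 4.4863317 ]
[359.73825854 283.54679482 299.46550386] [-0.31621751 -0.85274755 -2.59558435] [-0.03000582 -0.0344166  -0.00197758]
33.5
```

View pics/lheld.png

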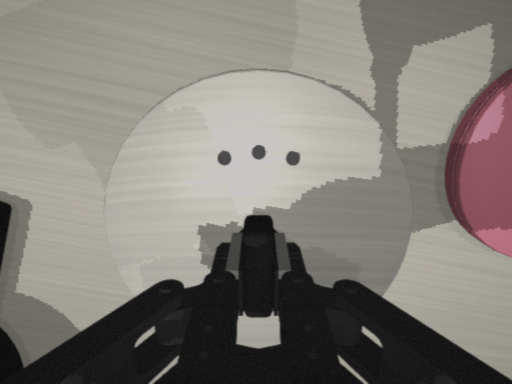

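```bash
python3 - <<'E'
from h import *
c=dict(np.load('pics/lheld.npz'));W=cloud(c,c['d'])
g=np.array([359.7,283.5]);rho=np.hypot(W[...,0]-g[0],W[...,1]-g[1])
m=(rho<100)&(W[...,2]>88)&(W[...,2]<128)&(c['d']>0)
v,u=np.nonzero(m); 
cnt=max(cv2.findContours(m.astype(np.uint8),cv2.RETR_EXTERNAL,cv2.CHAIN_APPROX_NONE)[0],key=cv2.contourArea)[:,0]
z=W[cnt[:,1],cnt[:,0],2]; r=np.hypot(*(W[cnt[:,1],cnt[:,0],:2]-g).T); k=(r>80)&(cnt[:,1]<260)
Q=W[cnt[k,1],cnt[k,0]]; print(k.sum(),np.median(Q[:,2])); Q=np.array([ray(c,a,b,np.median(Q[:,2])) for a,b in cnt[k]]); print(fitc(Q),fitc(Q,90))
a=-.180; x,y=630.5,-23.9
t=status.get_time()
robot.servo_line([x,y,490],ori(a),max_speed=220)
robot.servo_line([x,y,472],ori(a),max_speed=60)
print(status.get_time()-t,status.get_tcp_pos(),status.get_force())
snap('scene','lp_scene')
cv2.imwrite('pics/m6.png',cv2.resize(cv2.imread('pics/lp_scene.png')[110:290,190:370],(540,540)))
E
```

```text
516 106.68769450648925
(array([359.55141521, 283.15142339,  88.72176882]), np.float64(0.19614243936535136)) (array([361.05756331, 283.47720909]), np.float64(0.7224122773068488))
2.4583000000000013 [630.38376834 -23.78296575 471.2784004 ] [-0.25560484 -0.33921592 -1.62435931]
```

View pics/m6.png

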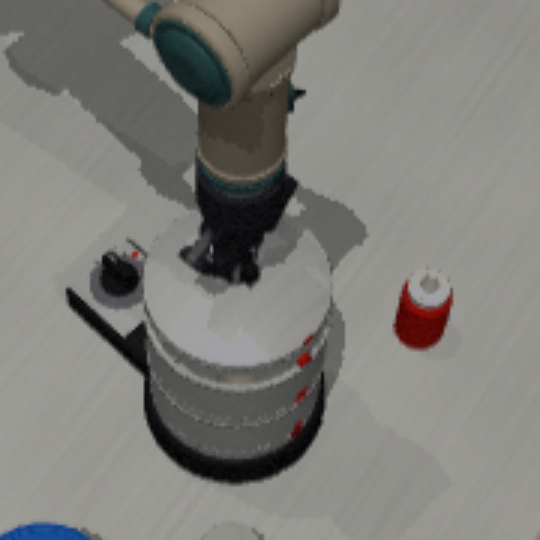

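The lid is centred over the stack and its red mark lines up with the key. Lowering it.

```bash
python3 - <<'E'
from h import *
lower(630.4,-23.9,443.5,-.180)
E
```

```text
hit False z [630.4  -23.9  443.75] F [-0.6  0.7 -1.5] M [0.04 0.04 0.  ] dt 2.05
```

```bash
python3 - <<'E'
from h import *
lower(630.4,-23.9,440.5,-.180,F=10,v=8)
E
```

```text
hit True z [630.16 -23.84 443.28] F [0.5 0.7 5.2] M [-0.02  0.21  0.01] dt 0.34
```

```bash
python3 - <<'E'
from h import *
a=-.183
fingers.grip(0.6)
robot.servo_line([630.3,-23.8,500],max_speed=150)
robot.move_pose(*viewpose(560,-10,a,560,75))
snap('wrist','stack3');print(status.get_time())
bar('stack3',(454.3,10.7),90); bar('stack3',(630.2,-23.9),298)
c=dict(np.load('pics/stack3.npz'));W=cloud(c,c['d']);rho=np.hypot(W[...,0]-630.2,W[...,1]+23.9)
P=W[(rho>40)&(rho<75)&(W[...,2]>240)]; d=P[:,:2]-[630.2,-23.9]
A=np.c_[d,(d**2).sum(1),np.ones(len(d))]; print('tilt',np.linalg.lstsq(A,P[:,2],rcond=None)[0])
c=dict(np.load('pics/lid.npz'));W=cloud(c,c['d']);rho=np.hypot(W[...,0]-360,W[...,1]-283.7)
P=W[(rho>40)&(rho<75)&(W[...,2]>15)]; d=P[:,:2]-[360,283.7]
A=np.c_[d,(d**2).sum(1),np.ones(len(d))]; print('ref',np.linalg.lstsq(A,P[:,2],rcond=None)[0])
E
```

```text
40.1167
stack3 bar n 245 c [455.3   9.8] rect 453.6 10.2 12.8 40.1 yaw -0.157
stack3 bar n 403 c [621.7 -22. ] rect 621.8 -22.1 13.0 34.9 yaw -0.181
tilt [ 2.20763238e-03 -1.90069023e-03 -1.70869686e-03  2.66769666e+02]
ref [-2.98187654e+00 -2.26167641e-03  1.67753040e-03  1.49322057e+02]
```

View pics/stack3.png

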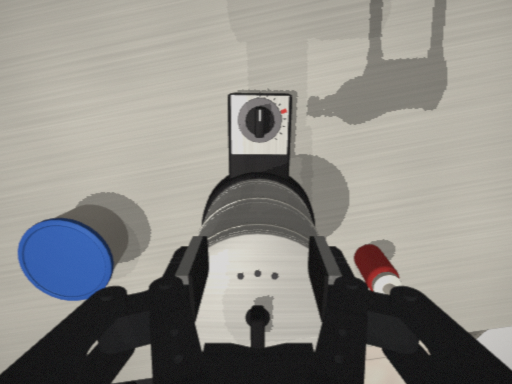

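```bash
python3 - <<'E'
from h import *
x,y,a=454.2,10.6,-.184
t=status.get_time()
robot.move_pose([x,y,400],ori(a))
robot.servo_line([x,y,239],ori(a),max_speed=110)
print(status.get_time()-t,status.get_tcp_pos(),status.get_force())
fingers.grip(0.0)
print(status.get_gripper_width(),status.get_force())
for k in (.3,.6,.9,1.2):
    robot.move_pose([x,y,239],ori(a-k)); print(round(status.get_time()-t,2),status.get_tcp_pos().round(1),status.get_q()[5].round(3),status.get_force().round(1),status.get_torque().round(2))
fingers.grip(0.5)
robot.servo_line([x,y,300],max_speed=110)
print(status.get_time())
snap('scene','t_scene')
E
```

```text
2.3082999999999956 [454.47429919  10.57080425 239.51588105] [0.82572725 0.08958135 0.12895238]
0.1492269161273401 [-0.43353035  3.87260314  6.49363005]
3.12 [454.4  10.9 239.5] -1.217 [-0.5  3.6  6.8] [ 0.54  0.15 -0.07]
3.52 [454.3  10.9 239.5] -0.917 [-0.6  3.   6.2] [ 0.46  0.16 -0.09]
3.91 [454.2  10.8 239.5] -0.617 [-1.5  1.7  6.7] [ 0.39  0.23 -0.04]
4.3 [454.   10.8 239.5] -0.317 [-2.   1.9  6.5] [ 0.37  0.27 -0.04]
45.5167
```

```bash
python3 - <<'E'
from h import *
robot.servo_line([454,10.6,450],max_speed=200)
robot.move_pose(*viewpose(560,-10,-.183,540,125))
snap('wrist','timer');snap('scene','t2'); print(status.get_time())
c=dict(np.load('pics/timer.npz'))
u,v=proj(c,[[454.2,10.6,70]])[0]; print(u,v); u,v=int(u),int(v)
cv2.imwrite('pics/m7.png',np.hstack([cv2.resize(cv2.imread('pics/timer.png')[max(0,v-50):v+50,u-50:u+50],(400,400)),cv2.resize(cv2.imread('pics/t2.png')[140:300,190:350],(400,400))]))
E
```

```text
47.675
258.7517206026235 159.01038238309977
```

View pics/m7.png

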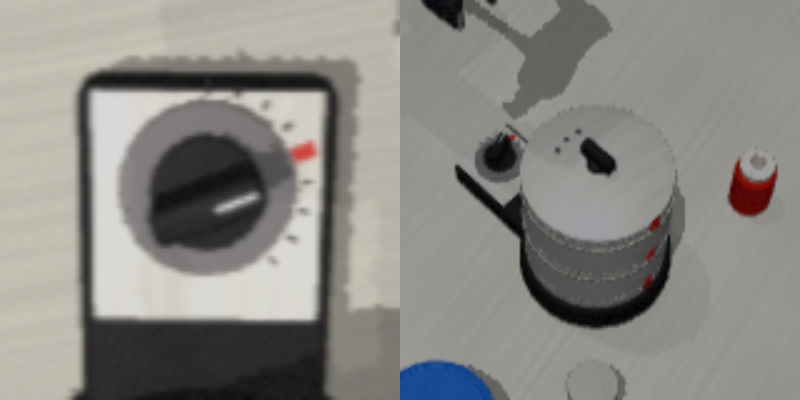

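View pics/t2.png

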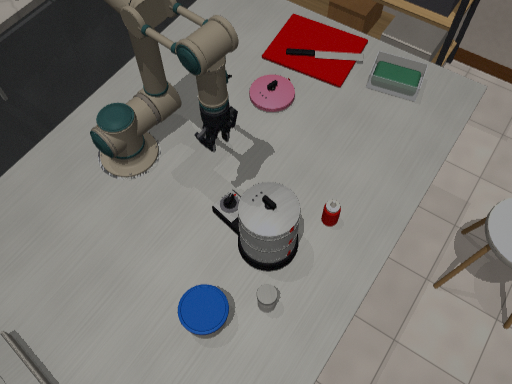

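```bash
python3 - <<'E'
from h import *
bar('timer',(454.2,10.6),90)
c=dict(np.load('pics/timer.npz'));im=c['im'].astype(int);W=cloud(c,c['d']);rho=np.hypot(W[...,0]-454.2,W[...,1]-10.6)
m=(W[...,2]>80)&(rho<26)&(im.max(-1)>130); v,u=np.nonzero(m); P=np.array([ray(c,a,b,90)[:2] for a,b in zip(u,v)])
print('pointer',len(P),P.mean(0)); e=P-P.mean(0); vec=np.linalg.eigh(e.T@e)[1][:,1]; print(np.arctan2(*vec[::-1]))
red=(im[...,0]>150)&(im[...,1]<90)&(rho<60); v,u=np.nonzero(red); P=np.array([ray(c,a,b,58)[:2] for a,b in zip(u,v)]); print('mark',len(P),P.mean(0), 'yaw', np.arctan2(*(P.mean(0)-[454.2,10.6])[::-1])-np.pi+.184)
for p in snap('top','fin')[:0]: pass
E
```

```text
timer bar n 247 c [453.2   9.7] rect 453.0 11.3 14.2 40.4 yaw -1.371
pointer 26 [534.13369193  28.9695293 ]
-3.0567835629607862
mark 12 [445.03739628  49.217511  ] yaw -1.153838500484484
```

View pics/fin.png

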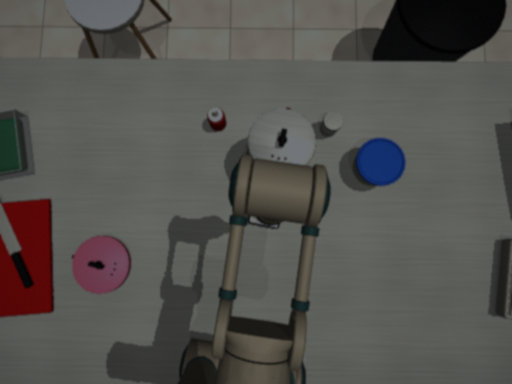

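```bash
python3 -c "
from h import *
robot.finish_job(); print(status.get_time())"
```

```text
the job is handed in; nothing more can be done
the job is handed in; nothing more can be done
```

The steamer is loaded and I handed the job in at about 48 s on the robot's clock, against the 72 s limit. The brown tier is on the base, the white tier on it, and the aluminium lid on top. The timer is turned clockwise to the red mark.

| Check | Measured | Expected |
|---|---|---|
| Brown tier rim height | 151.2 mm | 152 mm |
| White tier rim height | 232.9 mm | 234 mm |
| Top of lid dome | 266.8 mm | 267 mm |
| Timer angle from the bar grip | about 1.19 rad | 1.2 rad |
| Red mark's angle in the picture | about 1.15 rad | 1.2 rad |

- **Level:** both tiers tilt less than 0.008, and a tier standing on the counter read about the same. The lid tilts about 0.002. The tiers' low readings match the depth camera's low reading on the counter, so I take them as fully home.
- **Eggs:** each tier's four eggs were still standing in it after placing. No contact force stood out in the readings.
- **Bystanders:** the tub, bottle and shaker are at the same pixels as at the start.
- **Checks that failed or disagreed:**
    - My reading of the white pointer line failed because it picked up other bright pixels. The timer angle rests on the bar grip and a look at the picture.
    - The lid's tilt before lifting, meant as a reference, did not fit sensibly.
    - When I first lowered the lid, it reached its expected height with no clear contact force. I lowered it 0.5 mm more until it touched.

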